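# Tighten the window ring of a label reader

## Task

The ring that holds the window of the label reader has worked loose. Take the two-pin spanner from its holder, feel its pins down into the ring's two holes, and turn the ring clockwise until it is fully home against its stop, gently, without forcing the pins at any time. Then stand the spanner upright in its holder again, leaving the other things on the bench alone.

Things in the scene. Friction and masses are not known exactly. Their poses are not given: they have to be found in the camera images.
- reader: Optical label reader fixed on the bench, window up: a grey box 90 x 90 mm with fins on its sides, on a 110 x 110 mm foot plate, its flat top 70 mm above the bench. In the middle of the top is a round recess 57 mm wide, 3 mm deep down to the ring. Origin: centre of the underside; z up
- ring_face (a point): Centre of the upper face of the plain aluminium retaining ring in the recess, on the ring's axis, 67 mm above the bench. Axes: the reader's, it does not turn with the ring. Ring: 56 mm outside, 33 mm inside, 6 mm thick, two through holes 7.5 mm wide facing each other across the axis, centres 22 mm from the axis. About 0.16 N m turns it and it stays where it is left; its height does not change
- ring (a joint): Angle (rad) the ring still has to turn clockwise, seen from above: 0 is fully home at a hard stop; 0.6 to 1.0 at the start, 1.4 at most. Line of the two holes = reader yaw + u + this value, where u lies anywhere in -0.4 to 0.4 rad, differs each time and is not measured: see the holes or find them by feel
- spanner: Handle of the spring-loaded two-pin spanner (about 200 g in all), upright in the holder at the start: black T-grip block 62 mm along x, 18 mm thick along y, from 41 to 73 mm above the origin, on a 16 mm round steel shank. Origin: on the axis, at the underside of the cross bar while the spring is relaxed (12 mm above the bench in the holder); z up, x along the T-grip and the line of the pins
- spanner_head: Dark steel head: cross bar 62 x 14 x 8 mm along x with a 30 mm boss, two pins 5 mm thick, 9 mm long, pointing down, 22 mm either side of the axis. Origin: axis, underside of the bar; axes as the handle, with which it turns. Slides up into the handle by 6 mm at most on a spring (4 N to start, 0.8 N more per mm), then solid. More than 35 N against anything spoils the pins
- pin_tips (a point): Point on the spanner's axis level with the lower ends of the pins, 9 mm below the head's origin; moves with the head. When the cross bar rests on the reader's top the pins are 6 mm deep in the ring's holes
- holder: Fixed grey round holder, a cup 82 mm wide outside with an 18 mm high wall, 72 mm wide inside, with a centre post 30 mm wide and 12 mm high: the spanner's boss rests on the post and its pins hang in the groove around it, at any yaw. Origin: centre of the underside
- carton: Small cardboard carton 50 x 70 x 45 mm, to be left alone. Origin: centre of its underside
- label_roll: Paper label roll 68 mm wide, 30 mm high, to be left alone. Origin: centre of its underside
- tube_case: Clear plastic case 32 x 80 x 18 mm, to be left alone. Origin: centre of its underside
Mind the look-alikes: they are no part of the job. Of the things shaped like the holder, the grey one is meant.

How it is judged (in metres and radians):
On the way, in this order (a step that is already met when the one before it is completed fails the run):
1. both pins are in the ring's holes, at least 2.5 mm deep (z of pin_tips in the frame of ring_face below -0.0025 m and horizontal distance between pin_tips and ring_face below 0.004 m), for 0.2 s.
2. the ring is turned fully home with the pins in its holes (value of joint ring below 0.05 rad and z of pin_tips in the frame of ring_face below -0.002 m and horizontal distance between pin_tips and ring_face below 0.004 m), for 0.2 s.
At the end, for the whole second after the job is handed in: the ring is within 0.06 rad of its stop, and the spanner stands upright (within 0.1 rad) and at rest in its holder, boss on the centre post, within 10 mm of the holder's axis (value of joint ring below 0.06 rad and horizontal distance between spanner and holder below 0.01 m and z of spanner in the frame of holder between 0.009 and 0.015 m and angle between spanner's own z axis and vertical below 0.1 rad and linear speed of spanner below 0.02 m/s); the robot touches nothing.
It fails at once if more than 35 N between the spanner's head and anything it touches (contact force between spanner_head and anything else above 35 N).
It fails at once if a bystander moved by more than 20 mm (distance of any of carton, label_roll, tube_case from where it was at the start of the episode above 0.02 m).
It also fails if it takes over 72 s, if anything falls off the work surface, if the arm or the gripper's body presses on something with over 40 N, if the wrist force passes 120 N, or if a joint passes its speed limit or range.

## Robot

A 6-joint arm with a two-finger parallel gripper is mounted at the origin on the work surface. World frame = base frame: x ahead of the robot, y to its left, z up, the work surface at z = 0. Lengths are in m, angles in degrees, forces in N, time in s.
With the tool pointing down it reaches from about 0.35 to 0.875 m from the base axis. Payload 4.2 kg.
Tool frame: the origin (TCP) lies at the very end of the fingers, on their centre line; the grasp point (between the pads) lies 19 mm behind it; z points along the fingers, y is the line along which they close (so a half turn about z gives the same grasp; the last joint's range is limited). The gripper opens to 87 mm and grips with 3 to 60 N. Pads are 19 mm wide; open, the fingers measure 117 mm over their backs; the gripper's body (75 mm by 190 mm) begins 51 mm behind the grasp point.
Start: joints at [-51.818, 22.042, 0.453, 0, -68.411, -14.817], TCP at [0.248, -0.574, 0.223] pointing down, gripper open.
Joint ranges: [-179.83, 179.83], [-69.29, 118.12], [-61.27, 80.66], [-181.25, 117.63], [-171.15, -9.14], [-177.46, 177.46]. Speed limits (degrees/s): [159.86, 159.86, 180, 180, 180, 180].

## Interface

Orientations are given as a 3x3 rotation matrix whose columns are the frame's x, y, z axes.
In Python, from station import sense, cams, r gives the robot as it stands. The module is installed in compiled form; this text tells all that it offers.
- The arm moves only by the tool step_arm, never from a script. Its argument "targets" is text: rows parted by semicolons, each of 4 numbers parted by spaces: the shift along the tool's x, y, z in cm, then the turn about the tool's z in degrees. In form: x y z turn; .... A call has 1 to 12 rows; each row shifts and turns the commanded pose from where the row before left it, along the tool's axes as they then stand; what a row does not reach is not made up. A row lasts 1/12 s, in which the tool goes at most 41.7 mm and 7.16 degrees, less where a joint would pass 70% of its speed; a pose out of reach is approached as far as the arm can. A call with a gripper value outside its range is refused whole. "claw" is the finger opening in cm, from 0 to 8.7, set as the call begins (left out, the last holds). The fingers move at their own pace and stop on an object; the grip force is fixed at half the most. Time passes only in rows, so rows that do not move let the fingers close. It gives the time, the measured TCP pose, the force, the opening and the grip force at its end, in the units of the state.
- sense(): the state, without advancing time (a new reading comes with each control period).
- cams.capture(name): name is "scene" or "top" or "wrist"; returns a dict with "frame" (420x560x3 uint8, blue, green, red), "vertical_fov" (degrees; the focal length in pixels is half the picture's height over the tangent of half this angle, whatever the lens; pixels are square), "cx", "cy" (the principal point, pixels), "eye" and "rotation" of the camera in the world; the wrist camera has in their place "tool_from_camera" (4x4, takes a point from camera to tool coordinates, whose origin is the TCP and whose axes are the flange's). Camera axes: x right, y down, z forward; pixel columns grow to the right and rows downward; lengths in m; the calibration is good to about 2 mm. A picture is of the moment at which its call begins: read the wrist's pose just before it. There is no depth.
- r.finish_job(): hands the job in; it is judged then, once.
The state is a dict: "time_s": time; "joints": joint angles; "joint_velocities": joint speeds; "effort": joint torques, N m; "tcp_pos": TCP position; "ee_rot": TCP orientation; "wrist_force": force on the tool from outside, world axes, zero at the start; "moment": the same for the moment, N m; "gripper_width": opening from 0.0 (shut) to 1.0 (fully open); "gripper_force": force on a finger pad.
Only numpy, scipy, OpenCV 4.12 (cv2) and the standard library are available. Lean on these libraries where they do the work, as an engineer would, in place of code of your own. Each camera call takes 0.05 s, during which the arm holds its last target. There are 200 camera calls.

## Working session

There is one attempt and no reset: what is moved stays moved. The work goes in short steps, Python scripts to look and compute and a tool call to move; the robot and the scene stay as the last step left them, time stands still between calls to the robot, and variables do not carry over. Pictures are saved under pics/ and viewed, at most 10 in all, crops included, and the job is handed in when it is done.

Besides the shell and the picture viewer there is one more tool, called after "Call:" as a command line: name --argument value ..., lists and objects as JSON in quotes. step_arm: Moves the arm, as the interface text tells. Its arguments: {"type":"object","properties":{"targets":{"type":"string"},"claw":{"type":"number"}},"required":["targets"]}

```bash
mkdir -p pics
cat > h.py <<'E'
import numpy as np, cv2
from station import sense, cams, r
def cap(n):
    s=sense(); c=cams.capture(n); R=np.array(s['ee_rot']); p=np.array(s['tcp_pos'])
    if n=='wrist':
        T=np.array(c['tool_from_camera']); c['rotation']=R@T[:3,:3]; c['eye']=p+R@T[:3,3]
    c['f']=c['frame'].shape[0]/2/np.tan(np.radians(c['vertical_fov'])/2)
    return c
def ray(c,u,v,z):
    d=np.array(c['rotation'])@np.array([(u-c['cx'])/c['f'],(v-c['cy'])/c['f'],1]); e=np.array(c['eye'])
    return e+d*(z-e[2])/d[2]
def proj(c,P):
    q=np.array(c['rotation']).T@(np.array(P)-np.array(c['eye'])); return c['cx']+c['f']*q[0]/q[2], c['cy']+c['f']*q[1]/q[2]
E
python3 - <<'E'
from h import *
import pickle
d={n:cap(n) for n in('top','scene','wrist')}
pickle.dump(d,open('c0.pkl','wb'))
for n in('top','scene'): cv2.imwrite(f'pics/{n}0.png',cv2.resize(d[n]['frame'],(784,588)))
s=sense();print(s)
for n in d: print(n,d[n]['eye'],d[n]['rotation'],d[n]['f'],d[n]['cx'],d[n]['cy'])
print(d['wrist']['tool_from_camera'])
E
```

```text
{'time_s': 0.15, 'joints': array([-5.18182850e+01,  2.20809199e+01,  3.97551032e-01, -1.98707882e-02,
       -6.84117901e+01, -1.48143247e+01]), 'joint_velocities': array([-0.03108057, -0.21799369,  0.43323389,  0.14285402, -0.10527169,
        0.07018698]), 'effort': array([-2.26876523e-04, -3.91052341e+01,  1.87587082e+01,  4.22231644e+00,
        1.23965275e-02, -1.42783742e-04]), 'tcp_pos': array([ 0.2476966 , -0.57332327,  0.22170829]), 'ee_rot': array([[-9.18031178e-01, -3.96507450e-01, -7.73157061e-04],
       [-3.96508188e-01,  9.18029952e-01,  1.50483644e-03],
       [ 1.13102482e-04,  1.68804987e-03, -9.99998569e-01]]), 'wrist_force': array([ 0.50959624, -0.0172829 ,  0.41045428]), 'moment': array([-0.03686051,  0.00443459,  0.04081417]), 'gripper_force': 0.0, 'gripper_width': 0.999127607511346}
top [3.64304999e-01 2.88687486e-04 1.13549304e+00] [[-0.0257643  -0.98272663  0.18326093]
 [-0.99925379  0.02004011 -0.03301919]
 [ 0.02877627 -0.1839749  -0.98250963]] 534.4096261094819 279.58544319668994 211.39574980326088
scene [ 0.98345055 -0.06021765  0.60320643] [[ 0.15934324  0.76980948 -0.61806399]
 [ 0.98706338 -0.1354975   0.08571057]
 [-0.01776532 -0.62372573 -0.78144136]] 385.1399849374385 276.63966138081054 214.23781855616258
wrist [ 0.18637753 -0.59905896  0.38430548] [[-3.97019502e-01  8.89363612e-01  2.26733058e-01]
 [ 9.17810005e-01  3.84564685e-01  9.86650765e-02]
 [ 5.55601848e-04  2.47269829e-01 -9.68946502e-01]] 309.0754501490588 276.890322442067 207.72449258235932
[[ 6.29897227e-04 -9.68927885e-01 -2.47342591e-01  6.65335709e-02]
 [ 9.99998800e-01  9.60392651e-04 -1.21553974e-03  9.11282689e-04]
 [ 1.41531636e-03 -2.47341528e-01  9.68927327e-01 -1.62725894e-01]
 [ 0.00000000e+00  0.00000000e+00  0.00000000e+00  1.00000000e+00]]
```

View pics/top0.png

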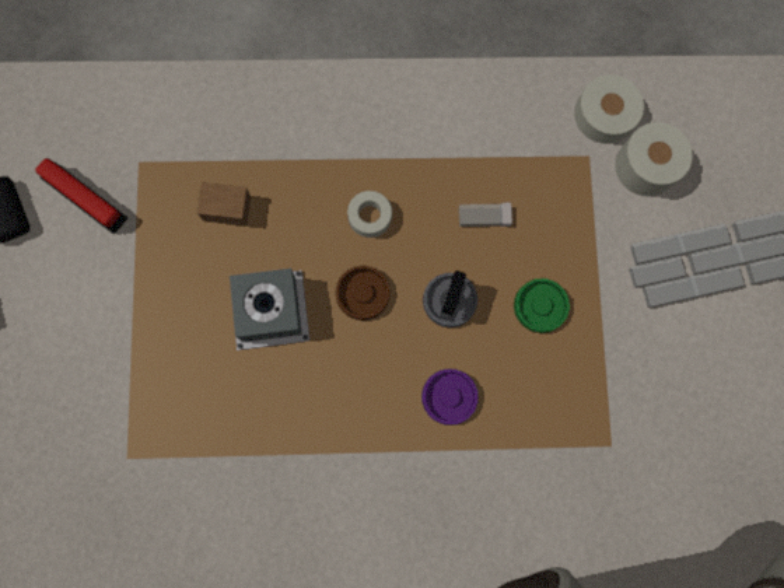

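View pics/scene0.png

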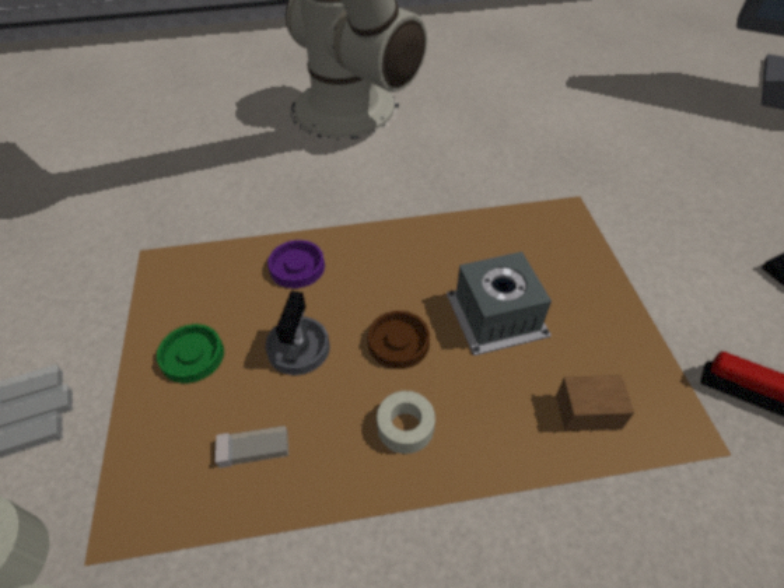

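The top view (784 px wide) shows four cup-shaped things: a grey cup holding the black T-grip at (450,300), and brown (363,293), green (542,305) and purple (450,397) look-alikes. I choose the grey one. The reader, with its ring and holes, is at (265,303). Next I measure both and check them in one close crop.

Run:
```python
from h import *
import pickle
c=pickle.load(open('c0.pkl','rb'))['top']; f=c['frame']; g=f.max(2)
# T grip: black
x0,y0,x1,y1=295,185,350,240
m=np.zeros_like(g); m[y0:y1,x0:x1]=(g[y0:y1,x0:x1]<38)*255
n,l,st,ce=cv2.connectedComponentsWithStats(m)
for i in range(1,n):
    if st[i,4]>30: print('dark',st[i],ce[i],cv2.minAreaRect(np.argwhere(l==i)[:,::-1].astype(np.float32)))
# ring bright
m=np.zeros_like(g); m[195:240,165:215]=(g[195:240,165:215]>120)*255
n,l,st,ce=cv2.connectedComponentsWithStats(m)
for i in range(1,n):
    if st[i,4]>30:
        h=cv2.convexHull(np.argwhere(l==i)[:,::-1].astype(np.int32)); e=cv2.fitEllipse(h); print('ring',st[i],e,ray(c,*e[0],.067))
# holder: grey blob
cr=[f[190:255,160:225],f[180:245,288:353]]
cv2.imwrite('pics/crop0.png',np.hstack([cv2.resize(k,(390,390),interpolation=cv2.INTER_CUBIC) for k in cr]))
print(ray(c,450/1.4,300/1.4,.018))
```

```text
dark [316 194  16  32 282] [323.97163121 209.68085106] ((324.3018798828125, 209.4434051513672), (10.714123725891113, 31.180849075317383), 15.945395469665527)
ring [178 203  24  19 167] ((189.4653778076172, 214.33424377441406), (23.70703125, 25.525745391845703), 153.04202270507812) [0.56127667 0.14688061 0.067     ]
ring [175 211  24  19 171] ((185.42242431640625, 219.85488891601562), (17.202363967895508, 25.578935623168945), 120.0748291015625) [0.55011432 0.15494538 0.067     ]
[ 0.56466114 -0.12629419  0.018     ]
```

View pics/crop0.png

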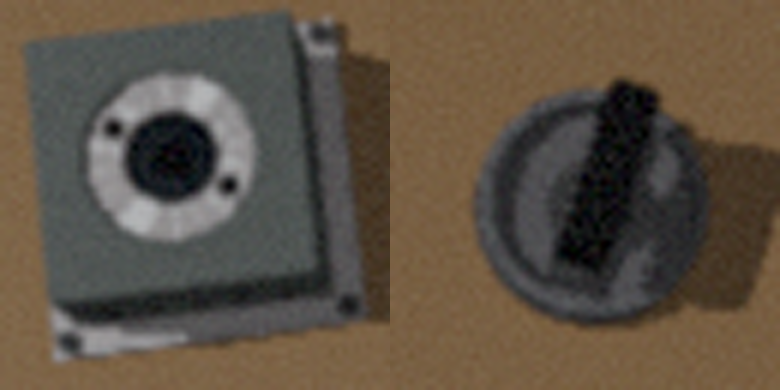

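The crop confirms both: the ring has its holes at crop (113,128) and (229,185), and the T-grip stands in the grey cup. Next come the poses and the first move.

```bash
cat >> h.py <<'E'
def yaw(R): return np.degrees(np.arctan2(R[1][0],R[0][0]))
def to(p,ang,s=None):
    "cm shift in tool axes then the turn (deg) about tool z so that tool x lies along ang mod 180"
    s=s or sense(); R=np.array(s['ee_rot']); d=R.T@(np.array(p)-s['tcp_pos'])*100
    t=-(ang-yaw(R)); t=(t+90)%180-90
    print('shift cm',d.round(2),'turn about z',round(t,2),'yaw now',round(yaw(R),2))
E
python3 - <<'E'
from h import *
import pickle
c=pickle.load(open('c0.pkl','rb'))['top']
P=lambda U,V,ox,oy,z: ray(c,(U+.5)/6-.5+ox,(V+.5)/6-.5+oy,z)
a=P(113,128,160,190,.067);b=P(229,185,160,190,.067);k=P(171,157,160,190,.067)
print('ring',a,b,(a+b)/2,k,np.linalg.norm(a-b),'ang',np.degrees(np.arctan2(*(a-b)[1::-1])))
a=P(26,44,160,190,.07);b=P(292,12,160,190,.07);print('reader edge ang',np.degrees(np.arctan2(*(b-a)[1::-1]))%90)
# grip top corners: upper end edge corners (612,82),(658,95) ; lower end top-face
a=P(635,88,288-65,180,.085)  # right panel starts at 390
b=P(592,205,288-65,180,.085)
print('grip',a,b,np.degrees(np.arctan2(*(a-b)[1::-1]))%180)
h=P(592,207,288-65,180,.012);print('holder',h)
to([h[0],h[1],.20],np.degrees(np.arctan2(*(a-b)[1::-1])))
E
```

```text
ring [0.56876686 0.16917529 0.067     ] [0.54844624 0.13016413 0.067     ] [0.55860655 0.14966971 0.067     ] [0.55842389 0.14964677 0.067     ] 0.043986336813654554 ang 62.48533242087868
reader edge ang 5.961338850202267
grip [ 0.59343    -0.13449688  0.085     ] [ 0.55374627 -0.11839002  0.085     ] 157.9087230248577
holder [ 0.56618521 -0.12660799  0.012     ]
shift cm [-46.95  28.38   2.21] turn about z 45.45 yaw now -156.64
```

Call:
step_arm --targets "-3 1.8 0 0;-3.2 1.9 0 0;-3.2 1.9 0.2 0;-3.2 1.9 0.2 0;-3.2 1.9 0.2 0;-3.2 1.9 0.2 0;-3.2 1.9 0.2 0;-3.2 1.9 0.2 0;-3.2 1.9 0.2 0;-3.2 1.9 0.2 0;-3.2 1.9 0.2 0;-3.2 1.9 0.2 0"

```text
time_s: 1.15
tcp_pos: [0.5091, -0.2121, 0.2024]
ee_rot: [[-0.918, -0.397, -0.0], [-0.397, 0.918, 0.0], [0.0, 0.0, -1.0]]
wrist_force: [0.5, -0.3, 0.0]
gripper_width: 1.002
gripper_force: 0.0
```

Call:
step_arm --targets "-3.2 1.9 0 0;-3.2 1.9 0 0;-2 1.8 0 0;0 1.8 0 0;0 0 0 6.5;0 0 0 6.5;0 0 0 6.5;0 0 0 6.5;0 0 0 6.5;0 0 0 6.5;0 0 0 6.4;0 0 0 0" --claw 5

```text
time_s: 2.15
tcp_pos: [0.5561, -0.1125, 0.2022]
ee_rot: [[-0.926, 0.377, -0.001], [0.377, 0.926, 0.0], [0.001, -0.0, -1.0]]
wrist_force: [0.4, 0.5, 0.1]
gripper_width: 0.575
gripper_force: 0.0
```

Run:
```python
from h import *
import pickle
to([.5662,-.1266,.2],157.9)
c=cap('wrist'); pickle.dump((c,sense()),open('c1.pkl','wb'))
print(sense()['tcp_pos'],proj(c,[.566,-.1266,.085]))
cv2.imwrite('pics/w1.png',cv2.resize(c['frame'],(784,588)))
```

```text
shift cm [-1.47 -0.92  0.22] turn about z -0.04 yaw now 157.86
[ 0.55609377 -0.11255501  0.20224261] (np.float64(266.06036205389546), np.float64(218.20276290484662))
```

View pics/w1.png

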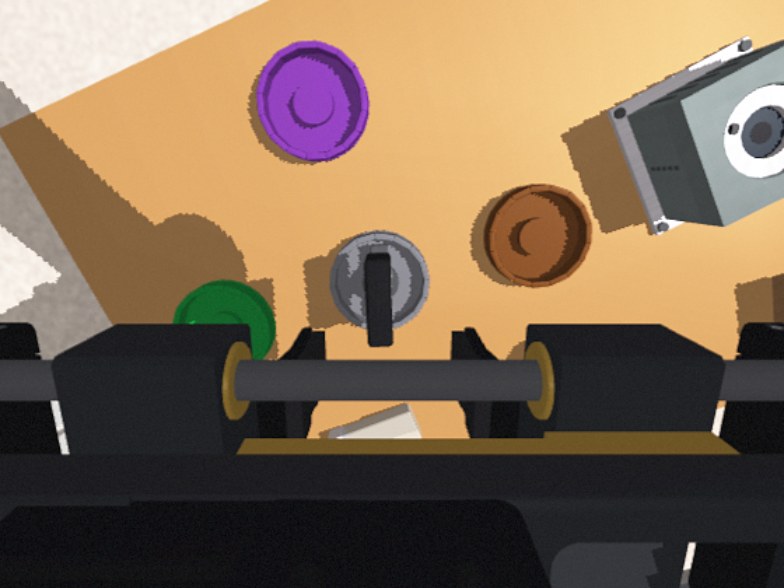

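The wrist view shows the black T-grip at (379,300) in the grey cup at (380,280), clearly apart from the purple, brown and green cups. I measure both here.

Run:
```python
from h import *
import pickle
c,s=pickle.load(open('c1.pkl','rb')); f=c['frame']
g=f.max(2); m=np.zeros_like(g); m[170:250,240:300]=(g[170:250,240:300]<60)*255
n,l,st,ce=cv2.connectedComponentsWithStats(m)
i=1+st[1:,4].argmax(); pts=np.argwhere(l==i)[:,::-1]; print(st[i])
for v in range(180,250,6):
    x=pts[pts[:,1]==v,0]
    if len(x): print(v,x.min(),x.max(),ray(c,x.min()-.5,v,.085).round(4),ray(c,x.max()+.5,v,.085).round(4))
# cup rim: low saturation, vs orange
hsv=cv2.cvtColor(f,cv2.COLOR_BGR2HSV); m=np.zeros_like(g); m[160:245,228:312]=((hsv[160:245,228:312,1]<70))*255
m=cv2.morphologyEx(m,cv2.MORPH_OPEN,np.ones((3,3)))
cn=max(cv2.findContours(m,0,1)[0],key=cv2.contourArea)[:,0]; cn=cn[cn[:,1]<232]
e=cv2.fitEllipse(cn); print(e,ray(c,*e[0],.018),ray(c,*e[0],.012))
```

```text
[ 260  180   21   68 1196]
180 264 264 [ 0.5316 -0.1148  0.085 ] [ 0.5319 -0.1139  0.085 ]
186 261 278 [ 0.5356 -0.1195  0.085 ] [ 0.5419 -0.1042  0.085 ]
192 260 278 [ 0.5405 -0.1225  0.085 ] [ 0.5471 -0.1063  0.085 ]
198 260 278 [ 0.5457 -0.1247  0.085 ] [ 0.5523 -0.1084  0.085 ]
204 260 278 [ 0.551 -0.127  0.085] [ 0.5576 -0.1106  0.085 ]
210 261 278 [ 0.5567 -0.1284  0.085 ] [ 0.563  -0.1127  0.085 ]
216 261 278 [ 0.562  -0.1306  0.085 ] [ 0.5684 -0.1149  0.085 ]
222 262 279 [ 0.5678 -0.132   0.085 ] [ 0.5742 -0.1163  0.085 ]
228 262 279 [ 0.5733 -0.1343  0.085 ] [ 0.5798 -0.1185  0.085 ]
234 262 279 [ 0.5789 -0.1367  0.085 ] [ 0.5853 -0.1207  0.085 ]
240 263 279 [ 0.5848 -0.1381  0.085 ] [ 0.591 -0.123  0.085]
246 264 278 [ 0.5909 -0.1396  0.085 ] [ 0.5963 -0.1262  0.085 ]
((270.7174377441406, 200.2735137939453), (70.16805267333984, 71.0338134765625), 169.0321807861328) [ 0.56535185 -0.12302476  0.018     ] [ 0.56658212 -0.12366075  0.012     ]
```

Run:
```python
from h import *
to([.565,-.1228,.05],159.8)
```

```text
shift cm [-1.22 -0.62 15.22] turn about z -1.71 yaw now 158.09
```

Call:
step_arm --targets "-1.2 -0.6 0 0;0 0 0 -1.7;0 0 3 0;0 0 3 0;0 0 3 0;0 0 2 0;0 0 1.5 0;0 0 1.5 0;0 0 0.7 0;0 0 0.5 0;0 0 0 0"

```text
time_s: 3.12
tcp_pos: [0.5648, -0.1227, 0.0498]
ee_rot: [[-0.938, 0.346, -0.002], [0.346, 0.938, -0.0], [0.001, -0.001, -1.0]]
wrist_force: [-0.9, -0.4, 0.3]
gripper_width: 0.576
gripper_force: 0.0
```

Call:
step_arm --targets "0 0 0 0;0 0 0 0;0 0 0 0;0 0 0 0;0 0 0 0;0 0 0 0" --claw 0

```text
time_s: 3.62
tcp_pos: [0.5653, -0.1227, 0.0509]
ee_rot: [[-0.938, 0.347, 0.001], [0.347, 0.938, 0.0], [-0.001, 0.0, -1.0]]
wrist_force: [0.1, 0.6, 1.7]
gripper_width: 0.203
gripper_force: 7.6
```

Run:
```python
from h import *
to([.565,-.1228,.05],159.8); s=sense(); print(s['tcp_pos'],s['wrist_force'],s['moment'],s['gripper_width'],s['gripper_force'])
```

```text
shift cm [ 0.02 -0.02  0.09] turn about z -0.13 yaw now 159.67
[ 0.56526582 -0.12268386  0.05091672] [0.13226257 0.61476457 1.66936995] [0.05095894 0.02887839 0.02325046] 0.20282033533041077 7.576745292171836
```

Call:
step_arm --targets "0 0 0 0;0 0 -1 0;0 0 -3 0;0 0 -3 0;0 0 -3 0;1 2.5 0 0;1.2 3 0 0;1.2 3 0 0;1.2 3 0 0;1.2 3 0 0;1.2 3 0 0;1.2 3 0 0"

```text
time_s: 4.62
tcp_pos: [0.5587, 0.0995, 0.1508]
ee_rot: [[-0.938, 0.348, -0.001], [0.348, 0.938, 0.0], [0.001, -0.0, -1.0]]
wrist_force: [0.5, -0.1, -1.7]
gripper_width: 0.2
gripper_force: 29.9
```

Call:
step_arm --targets "0 0 0 -6.9;0 0 0 -6.9;0 0 0 -6.9;0 0 0 -6.9;0 0 0 -6.9;0 0 0 -6.9;0 0 0 -6.9;0 0 0 -6.9;0 0 0 -6.9;0 0 0 -6.9;0 0 0 -6.9;0 0 0 -6.9"

```text
time_s: 5.62
tcp_pos: [0.5589, 0.0979, 0.1506]
ee_rot: [[-0.457, -0.889, -0.001], [-0.889, 0.457, -0.0], [0.001, 0.001, -1.0]]
wrist_force: [0.6, 0.8, -2.7]
gripper_width: 0.205
gripper_force: 29.9
```

Run:
```python
from h import *
import pickle
to([.5585,.1497,.133],62.5); s=sense(); print(s['tcp_pos'],s['wrist_force'],s['moment'],s['gripper_width'],s['gripper_force'])
c=cap('wrist');pickle.dump((c,s),open('c2.pkl','wb'))
print('ring proj',[np.array(proj(c,p))*1.4 for p in([.5585,.1497,.067],[.56876686,.16917529,.067],[.54844624,.13016413,.067])])
cv2.imwrite('pics/w2.png',cv2.resize(c['frame'],(784,588)))
```

```text
shift cm [-4.59  2.4   1.76] turn about z 0.3 yaw now -117.2
[0.55893763 0.09792113 0.15059   ] [ 0.59527779  0.78929335 -2.73216388] [ 0.0217093   0.04683326 -0.01953712] 0.2047091908466543 29.944989710929804
ring proj [array([426.51787742, 368.62632313]), array([425.35809129, 401.06518469]), array([427.36374496, 334.91012295])]
```

View pics/w2.png

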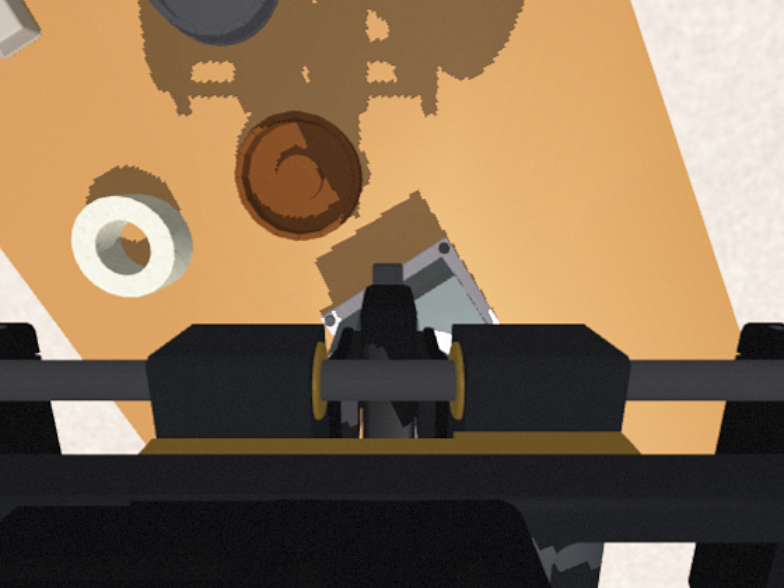

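The grip hides the ring (about (426,369) in this view), and the bar end shows at (388,265). I back off along the tool's -x to see the ring.

Call:
step_arm --targets "-2.5 0.6 0 0;-3 0.6 0 0;-3 0.6 0 0;-3 0.6 0 0;-0.5 0 0 0.3;0 0 0 0;0 0 0 0"

```text
time_s: 6.25
tcp_pos: [0.593, 0.2153, 0.1501]
ee_rot: [[-0.468, -0.884, -0.002], [-0.884, 0.468, -0.001], [0.002, 0.001, -1.0]]
wrist_force: [-0.7, -0.1, -1.9]
gripper_width: 0.203
gripper_force: 29.9
```

Run:
```python
from h import *
import pickle
s=sense();print(s['tcp_pos'],yaw(s['ee_rot']))
c=cap('wrist');pickle.dump((c,s),open('c3.pkl','wb'))
print('ring proj',np.array(proj(c,[.5585,.1497,.067])))
cv2.imwrite('pics/w3.png',cv2.resize(c['frame'][120:300,180:380],None,fx=3.3,fy=3.3,interpolation=cv2.INTER_CUBIC))
```

```text
[0.59299605 0.21531551 0.15006197] -117.88872408381773
ring proj [276.49992803 118.47426918]
```

View pics/w3.png

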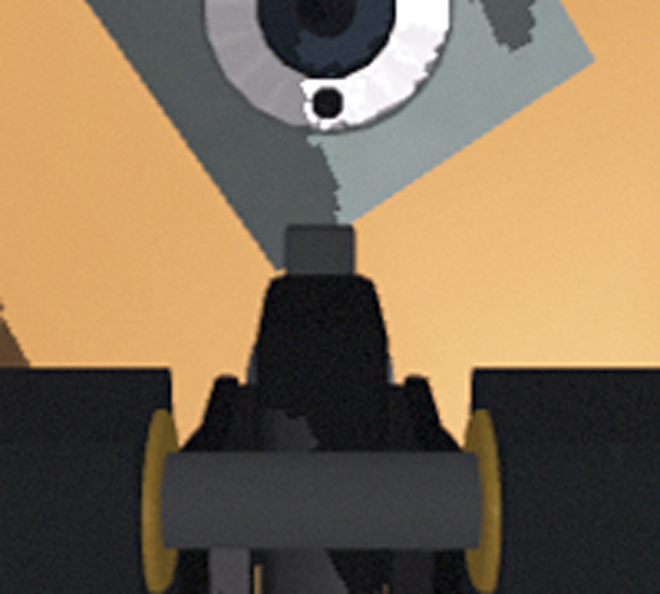

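Run:
```python
from h import *
import pickle
c,s=pickle.load(open('c3.pkl','rb')); f=c['frame'];g=f.max(2)
R=np.array(s['ee_rot']);p=s['tcp_pos']
tl=lambda P:((R.T@(P-p))*1000).round(2)
# bar end, lower edge
for u in(266.4,277,287.6): print('bar',tl(ray(c,u,188.2,p[2]-.039)))
# holes
sub=g[60:170,220:335]; m=(sub<75).astype(np.uint8)*255
n,l,st,ce=cv2.connectedComponentsWithStats(m)
for i in range(1,n):
    if st[i,4]>15:
        q=ce[i]+[220,60]; P=ray(c,*q,.067); print(st[i],q.round(1),P.round(4),tl(P))
cv2.imwrite('pics/w3b.png',cv2.resize(f[60:170,220:335],None,fx=5,fy=5,interpolation=cv2.INTER_CUBIC))
```

```text
bar [28.15 -6.86 39.03]
bar [28.15  0.17 39.04]
bar [28.15  7.2  39.05]
[54 28  9  9 72] [278.1  91.8] [0.5485 0.1333 0.067 ] [93.19  0.86 83.2 ]
[  38   40   42   44 1439] [278.5 121.6] [0.5582 0.1524 0.067 ] [71.72  1.24 83.17]
[55 87  8  9 62] [278.6 150.9] [0.5685 0.1721 0.067 ] [49.57  1.35 83.14]
```

View pics/w3b.png

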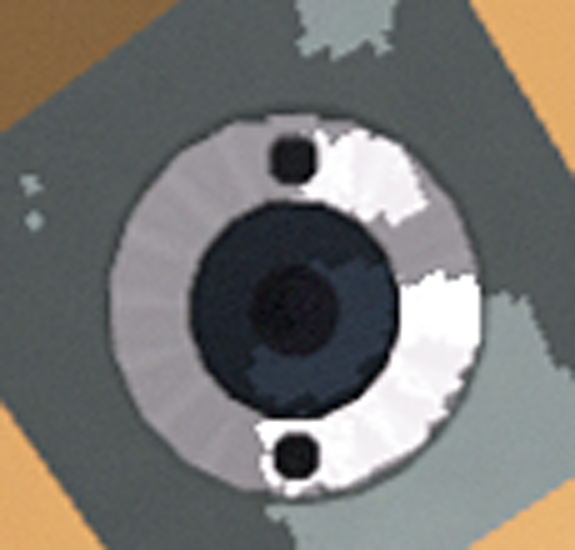

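The crop shows both holes, at (293,160) and (298,455), and a clear ring. Relative to the spanner's bar end, the axis has to shift by (74.2, 0.9) mm in tool axes and turn by -0.6°.

Call:
step_arm --targets "2 0 0 0;2 0 0 0;2 0.1 0 0;1 0 0 0;0.42 0 0 -0.6;0 0 1 0;0 0 1 0;0 0 0.8 0;0 0 0 0;0 0 0 0"

```text
time_s: 7.13
tcp_pos: [0.5579, 0.1507, 0.1211]
ee_rot: [[-0.457, -0.889, -0.002], [-0.889, 0.457, -0.001], [0.002, 0.001, -1.0]]
wrist_force: [0.5, 0.1, -1.9]
gripper_width: 0.204
gripper_force: 29.9
```

Run:
```python
from h import *
s=sense();print(s['tcp_pos'],yaw(s['ee_rot']),s['wrist_force'],s['moment'],s['joints'])
R=np.array([[-.468,-.884,0],[-.884,.468,0],[0,0,-1]]); to(np.array([.59299605,.21531551,.122])+R@[.0742,.0009,0],yaw(s['ee_rot']))
```

```text
[0.55793569 0.1506714  0.12108907] -117.19904079477693 [ 0.48347496  0.14463244 -1.85950539] [ 0.01810454  0.04500604 -0.03326994] [ 3.11665468e+01  2.28319407e+01 -1.41433191e+01  5.27505090e-03
 -5.31737850e+01 -5.83688389e+01]
shift cm [ 0.07  0.02 -0.09] turn about z 0.0 yaw now -117.2
```

Call:
step_arm --targets "0.05 0.02 0.2 0;0 0 0.2 0;0 0 0.1 0;0 0 0 0;0 0 0 0"

```text
time_s: 7.55
tcp_pos: [0.5579, 0.1502, 0.1177]
ee_rot: [[-0.458, -0.889, 0.0], [-0.889, 0.458, 0.0], [-0.0, -0.0, -1.0]]
wrist_force: [-0.0, -0.6, -2.1]
gripper_width: 0.203
gripper_force: 29.9
```

Call:
step_arm --targets "0 0 0.1 0;0 0 0.1 0;0 0 0 0;0 0 0 0"

```text
time_s: 7.88
tcp_pos: [0.5577, 0.15, 0.1155]
ee_rot: [[-0.458, -0.889, -0.0], [-0.889, 0.458, -0.0], [0.0, 0.0, -1.0]]
wrist_force: [0.3, -0.6, -2.4]
gripper_width: 0.205
gripper_force: 29.9
```

Call:
step_arm --targets "0 0 0.1 0;0 0 0 0;0 0 0 0"

```text
time_s: 8.13
tcp_pos: [0.5577, 0.1501, 0.1145]
ee_rot: [[-0.458, -0.889, -0.0], [-0.889, 0.458, -0.0], [0.0, 0.0, -1.0]]
wrist_force: [0.6, -0.4, -2.1]
gripper_width: 0.204
gripper_force: 29.9
```

Call:
step_arm --targets "0 0 0.1 0;0 0 0 0;0 0 0 0"

```text
time_s: 8.38
tcp_pos: [0.5577, 0.1501, 0.1135]
ee_rot: [[-0.458, -0.889, -0.0], [-0.889, 0.458, -0.0], [0.0, 0.0, -1.0]]
wrist_force: [-0.2, 0.1, -1.6]
gripper_width: 0.206
gripper_force: 29.9
```

Call:
step_arm --targets "0 0 0.1 0;0 0 0 0;0 0 0.1 0;0 0 0 0;0 0 0 0"

```text
time_s: 8.8
tcp_pos: [0.5577, 0.15, 0.1115]
ee_rot: [[-0.458, -0.889, -0.0], [-0.889, 0.458, -0.0], [0.0, 0.0, -1.0]]
wrist_force: [0.4, -0.7, -2.8]
gripper_width: 0.2
gripper_force: 29.9
```

Call:
step_arm --targets "0 0 0.1 0;0 0 0.05 0;0 0 0 0;0 0 0 0;0 0 0 0"

```text
time_s: 9.22
tcp_pos: [0.5578, 0.1501, 0.1101]
ee_rot: [[-0.458, -0.889, 0.0], [-0.889, 0.458, 0.0], [-0.0, -0.0, -1.0]]
wrist_force: [-0.3, -0.3, -1.6]
gripper_width: 0.205
gripper_force: 29.9
```

Call:
step_arm --targets "0 0 0 1.5;0 0 0 1.5;0 0 0 2;0 0 0 2;0 0 0 2;0 0 0 2;0 0 0 2;0 0 0 2;0 0 0 2;0 0 0 2"

```text
time_s: 10.05
tcp_pos: [0.557, 0.1507, 0.11]
ee_rot: [[-0.723, -0.691, -0.001], [-0.691, 0.723, 0.001], [0.0, 0.002, -1.0]]
wrist_force: [-2.4, 2.3, -0.6]
gripper_width: 0.204
gripper_force: 30.0
```

```bash
cat > st.py <<'E'
from h import *
s=sense();print(s['time_s'],s['tcp_pos'].round(4),'yaw',yaw(s['ee_rot']).round(2),s['wrist_force'].round(1),s['moment'].round(3),s['gripper_force'])
E
python3 st.py
```

```text
10.05 [0.557  0.1507 0.11  ] yaw -136.31 [-2.4  2.3 -0.6] [0.967 0.946 0.187] 29.967351369559765
```

Call:
step_arm --targets "0 0 0 2;0 0 0 2;0 0 0 2;0 0 0 2;0 0 0 2;0 0 0 2"

```text
time_s: 10.55
tcp_pos: [0.5569, 0.1509, 0.11]
ee_rot: [[-0.851, -0.525, -0.001], [-0.525, 0.851, 0.001], [0.001, 0.002, -1.0]]
wrist_force: [-2.3, 3.0, -1.7]
gripper_width: 0.206
gripper_force: 30.0
```

```bash
python3 st.py
```

```text
10.55 [0.5569 0.1509 0.11  ] yaw -148.31 [-2.3  3.  -1.7] [1.188 0.98  0.196] 29.97345303185284
```

Call:
step_arm --targets "0 0 0 1;0 0 0 1;0 0 0 0"

```text
time_s: 10.8
tcp_pos: [0.557, 0.1509, 0.11]
ee_rot: [[-0.868, -0.496, -0.001], [-0.496, 0.868, 0.001], [0.0, 0.002, -1.0]]
wrist_force: [-3.7, 3.2, 0.3]
gripper_width: 0.205
gripper_force: 30.0
```

```bash
python3 st.py
```

```text
10.8 [0.557  0.1509 0.11  ] yaw -150.25 [-3.7  3.2  0.3] [1.479 1.275 0.134] 29.984848340973258
```

Call:
step_arm --targets "0.02 0.05 0 0;0 0 0 1;0 0 0 1;0 0 0 0"

```text
time_s: 11.13
tcp_pos: [0.557, 0.1509, 0.11]
ee_rot: [[-0.885, -0.465, -0.001], [-0.465, 0.885, 0.001], [0.0, 0.001, -1.0]]
wrist_force: [-4.3, 3.9, -1.6]
gripper_width: 0.207
gripper_force: 30.0
```

```bash
python3 st.py
```

```text
11.1333 [0.557  0.1509 0.11  ] yaw -152.31 [-4.3  3.9 -1.6] [1.554 1.207 0.188] 29.985188604332507
```

Call:
step_arm --targets "0 0 0 1;0 0 0 1;0 0 0 0"

```text
time_s: 11.38
tcp_pos: [0.557, 0.151, 0.11]
ee_rot: [[-0.901, -0.433, -0.0], [-0.433, 0.901, 0.001], [0.0, 0.001, -1.0]]
wrist_force: [-3.6, 4.6, -1.3]
gripper_width: 0.208
gripper_force: 30.0
```

```bash
python3 st.py
```

```text
11.3833 [0.557 0.151 0.11 ] yaw -154.31 [-3.6  4.6 -1.3] [1.595 1.236 0.155] 29.986294945701957
```

Call:
step_arm --targets "0 0.03 0 1;0 0.03 0 1;0 0 0 0"

```text
time_s: 11.63
tcp_pos: [0.5569, 0.1511, 0.11]
ee_rot: [[-0.916, -0.402, -0.0], [-0.402, 0.916, 0.0], [0.0, 0.0, -1.0]]
wrist_force: [-2.5, 3.3, -0.0]
gripper_width: 0.207
gripper_force: 30.0
```

```bash
python3 st.py
```

```text
11.6333 [0.5569 0.1511 0.11  ] yaw -156.29 [-2.5  3.3 -0. ] [1.351 1.111 0.114] 29.973496631719172
```

Relieved. I continue in small steps.

Call:
step_arm --targets "0 0.02 0 1;0 0.02 0 1;0 0 0 0"

```text
time_s: 11.88
tcp_pos: [0.5569, 0.1513, 0.11]
ee_rot: [[-0.929, -0.37, -0.0], [-0.37, 0.929, -0.0], [0.0, -0.0, -1.0]]
wrist_force: [-3.3, 3.2, -1.2]
gripper_width: 0.205
gripper_force: 30.0
```

```bash
python3 st.py
```

```text
11.8833 [0.5569 0.1513 0.11  ] yaw -158.3 [-3.3  3.2 -1.2] [1.079 1.05  0.167] 29.96725195320323
```

Call:
step_arm --targets "0 0 0 1;0 0 0 1;0 0 0 0"

```text
time_s: 12.13
tcp_pos: [0.5569, 0.1513, 0.11]
ee_rot: [[-0.942, -0.337, -0.0], [-0.337, 0.942, -0.0], [0.0, 0.0, -1.0]]
wrist_force: [-2.5, 3.0, -0.7]
gripper_width: 0.204
gripper_force: 30.0
```

```bash
python3 st.py
```

```text
12.1333 [0.5569 0.1513 0.11  ] yaw -160.31 [-2.5  3.  -0.7] [1.121 1.059 0.142] 29.9678056826815
```

Call:
step_arm --targets "0 0 0 1;0 0 0 1;0 0 0 0"

```text
time_s: 12.38
tcp_pos: [0.5569, 0.1513, 0.11]
ee_rot: [[-0.953, -0.304, -0.0], [-0.304, 0.953, 0.0], [0.0, 0.0, -1.0]]
wrist_force: [-2.9, 2.8, -1.4]
gripper_width: 0.203
gripper_force: 30.0
```

```bash
python3 st.py
```

```text
12.3833 [0.5569 0.1513 0.11  ] yaw -162.3 [-2.9  2.8 -1.4] [1.208 1.044 0.089] 29.96857412159443
```

Call:
step_arm --targets "0 0 0 1;0 0 0 1;0 0 0 0"

```text
time_s: 12.63
tcp_pos: [0.5569, 0.1514, 0.11]
ee_rot: [[-0.963, -0.271, -0.0], [-0.271, 0.963, 0.0], [-0.0, 0.0, -1.0]]
wrist_force: [-3.5, 3.1, -2.0]
gripper_width: 0.205
gripper_force: 30.0
```

```bash
python3 st.py
```

```text
12.6333 [0.5569 0.1514 0.11  ] yaw -164.29 [-3.5  3.1 -2. ] [1.254 1.116 0.155] 29.969952972605824
```

Call:
step_arm --targets "0 0 0 1;0 0 0 1;0 0 0 0"

```text
time_s: 12.88
tcp_pos: [0.557, 0.1514, 0.11]
ee_rot: [[-0.971, -0.237, 0.0], [-0.237, 0.971, 0.0], [-0.0, 0.0, -1.0]]
wrist_force: [-3.1, 3.5, -1.5]
gripper_width: 0.2
gripper_force: 30.0
```

```bash
python3 st.py
```

```text
12.8833 [0.557  0.1514 0.11  ] yaw -166.28 [-3.1  3.5 -1.5] [1.328 1.066 0.146] 29.99678246676922
```

Call:
step_arm --targets "0 0 0 1;0 0 0 1;0 0 0 0"

```text
time_s: 13.13
tcp_pos: [0.5571, 0.1513, 0.1101]
ee_rot: [[-0.979, -0.204, 0.0], [-0.204, 0.979, -0.0], [-0.0, -0.0, -1.0]]
wrist_force: [-1.9, 3.2, -2.9]
gripper_width: 0.205
gripper_force: 30.2
```

```bash
python3 st.py
```

```text
13.1333 [0.5571 0.1513 0.1101] yaw -168.23 [-1.9  3.2 -2.9] [1.279 0.98  0.542] 30.221808375790715
```

Mz rose to 0.54 N m, so this is the stop. I add a small confirming nudge and hold.

Call:
step_arm --targets "0 0 0 0.3;0 0 0 0;0 0 0 0;0 0 0 0"

```text
time_s: 13.47
tcp_pos: [0.557, 0.1513, 0.1101]
ee_rot: [[-0.98, -0.199, 0.0], [-0.199, 0.98, -0.0], [-0.0, -0.0, -1.0]]
wrist_force: [-2.4, 3.4, -2.5]
gripper_width: 0.204
gripper_force: 30.3
```

```bash
python3 st.py
```

```text
13.4667 [0.557  0.1513 0.1101] yaw -168.52 [-2.4  3.4 -2.5] [1.196 0.807 0.564] 30.28390889056027
```

Call:
step_arm --targets "0 0 0 -0.7;0 0 0 -0.7;0 0 0 0;0 0 0 0"

```text
time_s: 13.8
tcp_pos: [0.5569, 0.1513, 0.1101]
ee_rot: [[-0.975, -0.222, 0.0], [-0.222, 0.975, 0.0], [-0.0, 0.0, -1.0]]
wrist_force: [-2.9, 3.2, -2.4]
gripper_width: 0.204
gripper_force: 30.1
```

```bash
python3 st.py
```

```text
13.8 [0.5569 0.1513 0.1101] yaw -167.16 [-2.9  3.2 -2.4] [1.24  0.949 0.311] 30.06033577490598
```

Call:
step_arm --targets "0.03 0.05 0 -0.7;0 0 0 -0.7;0 0 0 0;0 0 0 0"

```text
time_s: 14.13
tcp_pos: [0.5567, 0.1515, 0.1101]
ee_rot: [[-0.969, -0.246, 0.0], [-0.246, 0.969, -0.0], [-0.0, -0.0, -1.0]]
wrist_force: [-1.3, 1.7, -1.7]
gripper_width: 0.204
gripper_force: 30.0
```

```bash
python3 st.py
```

```text
14.1333 [0.5567 0.1515 0.1101] yaw -165.76 [-1.3  1.7 -1.7] [0.632 0.465 0.013] 29.97569700703025
```

Call:
step_arm --targets "0 0 -0.3 0;0 0 -0.3 0;0 0 -0.4 0;0 0 -0.5 0;0 0 -1 0;0 0 -1.5 0;-2 0 0 0;-2.5 0 0 0;-2.5 0 0 0;-0.5 0 0 0;0 0 0 0;0 0 0 0"

```text
time_s: 15.13
tcp_pos: [0.6288, 0.1699, 0.1501]
ee_rot: [[-0.969, -0.246, -0.001], [-0.246, 0.969, -0.0], [0.001, -0.0, -1.0]]
wrist_force: [-0.3, 0.5, -2.1]
gripper_width: 0.202
gripper_force: 30.0
```

```bash
python3 st.py
python3 - <<'E'
from h import *
import pickle
s=sense();c=cap('wrist');pickle.dump((c,s),open('c4.pkl','wb'))
f=c['frame'];g=f.max(2);u,v=map(int,proj(c,[.5585,.1515,.067]));x,y=u-70,max(v-70,0)
R=np.array(s['ee_rot']);p=s['tcp_pos']
m=(g[y:v+60,x:u+70]<75).astype(np.uint8)*255
n,l,st,ce=cv2.connectedComponentsWithStats(m)
for i in range(1,n):
    if 30<st[i,4]<3000: P=ray(c,*(ce[i]+[x,y]),.067);print(st[i],(ce[i]+[x,y]).round(1),P.round(4))
cv2.imwrite('pics/w4.png',cv2.resize(f[y:y+180,x-30:x+170],None,fx=3.3,fy=3.3,interpolation=cv2.INTER_CUBIC))
to([.5653,-.1227,.16],yaw(R))
E
```

```text
15.1333 [0.6288 0.1699 0.1501] yaw -165.76 [-0.3  0.5 -2.1] [0.016 0.087 0.022] 29.96981571894139
[66 36  9 10 68] [274.7  90.8] [0.5376 0.1457 0.067 ]
[  51   49   42   44 1417] [276.9 120.7] [0.5581 0.1526 0.067 ]
[70 96  9  9 65] [278.8 150. ] [0.5792 0.1595 0.067 ]
shift cm [ 13.31 -26.8   -0.96] turn about z 0.01 yaw now -165.75
```

View pics/w4.png

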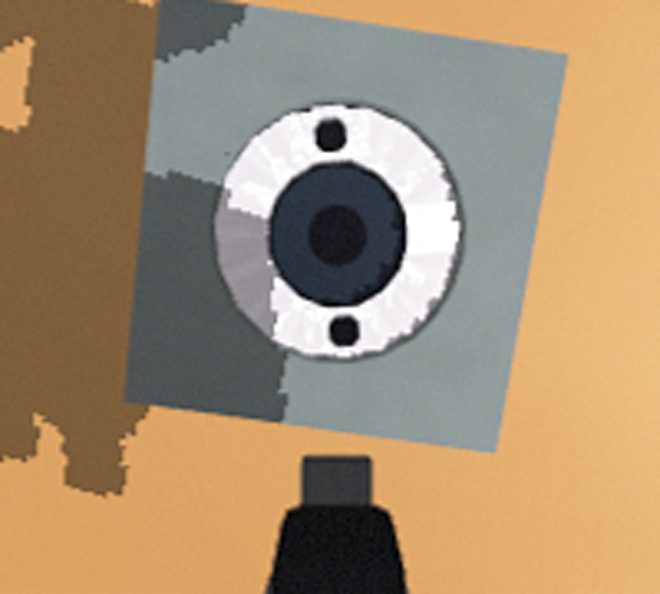

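The view shows the holes now at (331,135) and (344,330), so the line is at 18.4°. The ring has turned about 44°, which fits with the stop having been met. Now I return the spanner.

Call:
step_arm --targets "1.6 -3 0 0;1.6 -3.3 0 0;1.6 -3.3 0 0;1.6 -3.3 0 0;1.6 -3.3 0 0;1.6 -3.3 0 0;1.6 -3.3 0 0;1.6 -3.3 0 0;0.5 -0.7 0 0;0 0 1.5 0;0 0 0 0;0 0 0 0"

```text
time_s: 16.18
tcp_pos: [0.5652, -0.1221, 0.1349]
ee_rot: [[-0.969, -0.246, -0.002], [-0.246, 0.969, -0.0], [0.002, 0.0, -1.0]]
wrist_force: [0.3, 1.0, -2.0]
gripper_width: 0.207
gripper_force: 30.0
```

```bash
python3 st.py
python3 - <<'E'
from h import *
import pickle
s=sense();to([.5653,-.1227,.053],yaw(s['ee_rot']))
c,t=pickle.load(open('c4.pkl','rb'));g=c['frame'].max(2)
# bar end row in c4 for a grip slip check (c3 had 188.2, cols 266.4-287.6)
print(g[180:198,277], g[192,255:300])
E
```

```text
16.1833 [ 0.5652 -0.1221  0.1349] yaw -165.74 [ 0.3  1.  -2. ] [ 0.006 -0.063  0.031] 29.97014637803659
shift cm [-0.01 -0.06  8.19] turn about z 0.0 yaw now -165.74
[153 219 226 224 223 224 226 196  95  45  54  58  57  55  57  55  53  56] [223 222 221 221 223 222 222 221 224 224 203 121  56  55  60  59  57  59
  61  56  53  55  57  60  55  55  58  57  59  58  54  53 111 206 228 225
 224 224 225 224 225 225 226 224 224]
```

Call:
step_arm --targets "0 -0.06 2 0;0 0 2 0;0 0 1.5 0;0 0 1 0;0 0 0.7 0;0 0 0.5 0;0 0 0.3 0;0 0 0 0;0 0 0 0"

```text
time_s: 16.93
tcp_pos: [0.567, -0.1228, 0.0557]
ee_rot: [[-0.969, -0.247, 0.001], [-0.247, 0.969, -0.0], [-0.001, -0.0, -1.0]]
wrist_force: [-0.5, -0.5, -2.5]
gripper_width: 0.204
gripper_force: 30.0
```

Call:
step_arm --targets "0 0 0.1 0;0 0 0 0;0 0 0.1 0;0 0 0 0;0 0 0 0"

```text
time_s: 17.35
tcp_pos: [0.5665, -0.1229, 0.0531]
ee_rot: [[-0.969, -0.246, 0.0], [-0.246, 0.969, -0.0], [-0.0, -0.0, -1.0]]
wrist_force: [0.5, -0.9, -2.9]
gripper_width: 0.2
gripper_force: 30.0
```

```bash
python3 st.py
```

```text
17.35 [ 0.5665 -0.1229  0.0531] yaw -165.74 [ 0.5 -0.9 -2.9] [-0.076 -0.01  -0.022] 29.970014453865588
```

Call:
step_arm --targets "0.12 0 0.1 0;0 0 0.1 0;0 0 0 0;0 0 0 0;0 0 0 0"

```text
time_s: 17.77
tcp_pos: [0.5653, -0.1232, 0.051]
ee_rot: [[-0.969, -0.246, -0.0], [-0.246, 0.969, 0.0], [0.0, 0.0, -1.0]]
wrist_force: [0.2, 0.4, -3.2]
gripper_width: 0.206
gripper_force: 30.0
```

```bash
python3 st.py
```

```text
17.7667 [ 0.5653 -0.1232  0.051 ] yaw -165.74 [ 0.2  0.4 -3.2] [-0.014 -0.017 -0.009] 29.969969582743943
```

Call:
step_arm --targets "0 0 0.05 0;0 0 0.05 0;0 0 0 0;0 0 0 0"

```text
time_s: 18.1
tcp_pos: [0.5654, -0.1232, 0.0506]
ee_rot: [[-0.969, -0.247, 0.0], [-0.247, 0.969, -0.0], [-0.0, -0.0, -1.0]]
wrist_force: [-1.6, -0.1, 2.7]
gripper_width: 0.206
gripper_force: 30.0
```

```bash
python3 st.py
```

```text
18.1 [ 0.5654 -0.1232  0.0506] yaw -165.72 [-1.6 -0.1  2.7] [0.199 0.498 0.012] 29.968718150630593
```

The boss is on the post. I release.

Call:
step_arm --targets "0 0 0 0;0 0 0 0;0 0 0 0;0 0 0 0;0 0 0 0;0 0 0 0" --claw 5

```text
time_s: 18.6
tcp_pos: [0.5654, -0.1232, 0.05]
ee_rot: [[-0.969, -0.246, -0.0], [-0.246, 0.969, -0.0], [0.0, -0.0, -1.0]]
wrist_force: [-1.0, -0.2, -0.2]
gripper_width: 0.539
gripper_force: 0.0
```

Call:
step_arm --targets "0 0 -0.5 0;0 0 -1 0;0 0 -2 0;0 0 -3 0;0 0 -3 0;0 0 -3 0;0 0 -3 0;-2.5 0 0 0;-2.5 0 0 0;0 0 0 0;0 0 0 0"

```text
time_s: 19.52
tcp_pos: [0.6143, -0.1105, 0.2054]
ee_rot: [[-0.969, -0.247, 0.0], [-0.247, 0.969, 0.0], [-0.0, 0.0, -1.0]]
wrist_force: [-0.9, -0.5, -0.9]
gripper_width: 0.574
gripper_force: 0.0
```

```bash
python3 st.py
python3 - <<'E'
from h import *
c=cap('wrist');u,v=map(int,proj(c,[.565,-.1228,.05])); print(u,v,proj(c,[.565,-.1228,.085]))
cv2.imwrite('pics/w5.png',cv2.resize(c['frame'],(784,588)))
E
```

```text
19.5167 [ 0.6143 -0.1105  0.2054] yaw -165.71 [-0.9 -0.5 -0.9] [-0.013  0.05  -0.035] 0.0
276 144 (np.float64(276.49559571164053), np.float64(146.93281649722442))
```

View pics/w5.png

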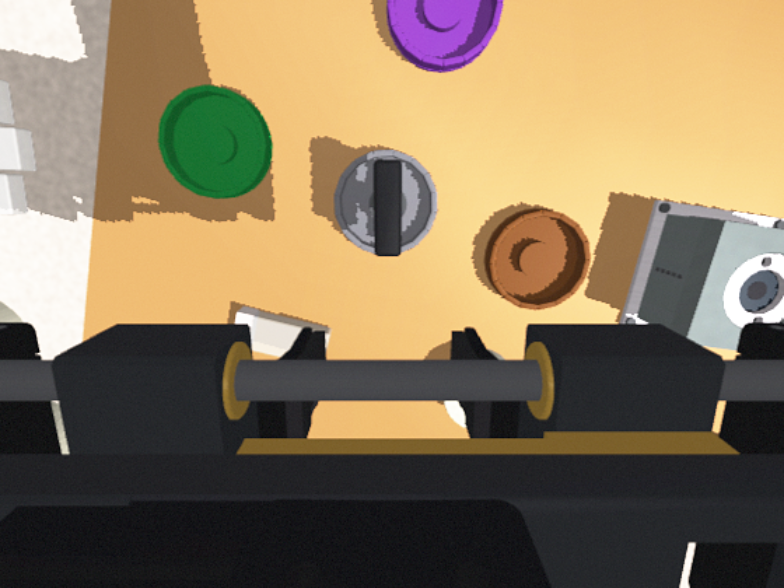

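The spanner stands upright and centred in the grey holder at (387,205), the gripper is clear of it, and the reader's ring is as left. I hand in.

```bash
python3 -c "
from station import r
print(r.finish_job())"
```

```text
the job is handed in; nothing more can be done
None
```

I turned the ring about 44° clockwise until it met its stop, where the turning moment rose from about 0.16 to 0.55 N m; I then stood the spanner upright in the grey holder and handed the job in at about 20 s, with no verdict returned.

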